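# Make up the ring and pendant casting kits

## Task

Make up the two lost-wax casting kits on their kit boards. The ring kit (on the board that already has the round wax tube) gets the small rubber base in the round recess with the small steel flask standing over the base's cone; the pendant kit gets the large base in the round recess with the large flask over its cone, and the wax block lying in the empty rectangular recess. Everything sits fully down in its place; leave the plaster block and the footed steel cup where they stand.

Things in the scene. Friction and masses are not known exactly. Their poses are not given: they have to be found in the camera images.
- ring_board: Kit board of the ring kit: dark wooden board 94 (x) x 172 (y) x 14 mm (z), fixed. Origin: centre of its underside. Two felt-lined recesses 5 mm deep (their floor 9 mm above the origin): a round one, 70 mm across, centred at x 0, y +42 mm, empty at the start, and a 35 x 68 mm one at x 0, y -42 mm in which a green wax ring tube (27 mm across, 60 mm long, lying along y) already lies. The two boards may lie either way about, left or right.
- pendant_board: Kit board of the pendant kit: dark wooden board 106 (x) x 200 (y) x 14 mm (z), fixed. Origin: centre of its underside. Two empty felt-lined recesses 5 mm deep (their floor 9 mm above the origin): a round one, 82 mm across, centred at x 0, y +48 mm, and a rectangular one 48 mm (x) x 77 mm (y) centred at x 0, y -47.5 mm, for the wax block.
- small_base: Small black rubber sprue base: round pad 54 mm across and 18 mm high, on it a central cone 32 mm across at the foot (straight for 3 mm), 14 mm at the tip, 17 mm high (35 mm in all). Origin: centre of the underside, z up. Grip the pad across its diameter.
- large_base: Large black rubber sprue base: round pad 66 mm across and 18 mm high, on it a central cone 46 mm across at the foot (straight for 3 mm), 20 mm at the tip, 21 mm high (39 mm in all). Origin: centre of the underside, z up. Grip the pad across its diameter.
- small_flask: Small casting flask: upright steel tube open at both ends, 40 mm outside, 36 mm inside, 46 mm high. Origin: centre of its lower rim, z up. Lowered over the small base's cone it stands on the pad, its lower rim 18 mm above the base's origin; the cone guides it to the centre.
- large_flask: Large casting flask: upright steel tube open at both ends, 54 mm outside, 50 mm inside, 58 mm high. Origin: centre of its lower rim, z up. Lowered over the large base's cone it stands on the pad, its lower rim 18 mm above the base's origin.
- wax_block: Plain green block of carving wax lying flat, 32 (x) x 61 (y) x 18 mm (z). Origin: centre of the underside; its long side is its y axis. Grip across the 32 mm.
- plaster_block: White plaster casting block, 48 (x) x 71 (y) x 42 mm high, loose; not part of a kit. Origin: centre of the underside.
- metal_cup: Footed steel cup, 65 mm across the rim, 49 mm high, loose; not part of a kit. Origin: centre of the underside. It stands behind the stock. Behind it two fixed shelves overhang from x = 0.60 m on, 0.30 and 0.60 m above the bench, so carry things straight across, not in a wide arc about the base; to its right a fixed upright panel stands at y = -0.39 m from x = 0.43 m on.

How it is judged:
At the end, for the whole second after the job is handed in: Bases flat on the floor of their round recesses, wax block flat on that of the rectangular one (centres within 12 mm, height 3 mm); each flask upright on the pad of its own base, round the cone (axes within 6 mm, height 3 mm); all at rest (x of small_base in the frame of ring_board between -0.012 and 0.012 m and y of small_base in the frame of ring_board between 0.03 and 0.054 m and z of small_base in the frame of ring_board between 0.006 and 0.012 m and angle between each of small_base, small_flask, large_base, large_flask, wax_block's own z axis and vertical below 0.1 rad and linear speed of each of small_base, small_flask, large_base, large_flask, wax_block below 0.02 m/s and horizontal distance between small_flask and small_base below 0.006 m and z of small_flask in the frame of small_base between 0.015 and 0.021 m and x of large_base in the frame of pendant_board between -0.012 and 0.012 m and y of large_base in the frame of pendant_board between 0.036 and 0.06 m and z of large_base in the frame of pendant_board between 0.006 and 0.012 m and horizontal distance between large_flask and large_base below 0.006 m and z of large_flask in the frame of large_base between 0.015 and 0.021 m and x of wax_block in the frame of pendant_board between -0.012 and 0.012 m and y of wax_block in the frame of pendant_board between -0.0595 and -0.0355 m and z of wax_block in the frame of pendant_board between 0.006 and 0.012 m); the robot touches nothing.
It fails at once if the plaster block is pushed away (more than 25 mm) (distance of plaster_block from where it was at the start of the episode above 0.025 m).
It fails at once if the steel cup is pushed away (more than 25 mm) (distance of metal_cup from where it was at the start of the episode above 0.025 m).
It also fails if it takes over 131 s, if anything falls off the work surface, if the arm or the gripper's body presses on something with over 40 N, if the wrist force passes 120 N, or if a joint passes its speed limit or range.

## Robot

A 6-joint arm with a two-finger parallel gripper is mounted at the origin on a cart in front of the work surface, level with it; the furniture and walls round the work are solid. World frame = base frame: x ahead of the robot, y to its left, z up, the work surface at z = 0. Lengths are in m, angles in rad, forces in N, time in s.
With the tool pointing down it reaches from about 0.275 to 0.75 m from the base axis. Payload 10.2 kg.
Tool frame: the origin (TCP) lies midway between the tips of the shut fingers; the grasp point (between the pads) lies 19 mm behind it (env.hold_point_z is the distance from the TCP to the grasp point, in m); x points along the fingers, z is the direction in which the jaws open and shut, and the axes are right-handed (so a half turn about x gives the same grasp; the last joint's range is limited). The gripper opens to 85 mm and grips with 20 to 120 N. Pads are 22 mm wide; open, the fingers measure 114 mm over their backs; the gripper's body (76 mm by 85 mm) begins 54 mm behind the grasp point. The pads swing forward as they close: fully open they stand 13 mm farther back than shut.
Start: joints at [1.105, 0.313, 1.498, -0, 1.331, -0.223], TCP at [0.126, 0.51, 0.231] pointing down, gripper open.
Joint ranges: [-2.94, 2.94], [-0.97, 2.17], [0.19, 2.56], [-1.23, 4.37], [0.02, 3.11], [-2.88, 2.88]. Speed limits (rad/s): [2.39, 2.39, 3.01, 3.14, 3.14, 3.14].

## Interface

Orientations are given as a unit quaternion [x, y, z, w].
In Python, from bench import env, kinematics, monitor, eyes, job gives the robot as it stands. The module is installed in compiled form; this text tells all that it offers. Calls block until the motion is done:
- env.reach(position, orientation): joint-space move of the TCP to a pose.
- env.movel(position, velocity=0.15, frame=None, guard=None): straight line of the TCP; frame=None keeps the orientation; velocity is the mean speed in m/s. With guard (N) it stops when the force on the tool has changed by that much, and returns True; else False.
- env.set_joints(angles): joint-space move.
- env.release() and env.close_gripper(effort=None): open the fingers fully, or close them until they stop; effort is the grip in N (None keeps the last).
- env.hold(seconds).
- kinematics.ik(position, orientation): joint angles nearest the present ones, or None.
- monitor.sense(): the state.
- eyes.grab_frame(name): name is "side" or "top"; returns a dict with "frame" (480x640x3 uint8, red, green, blue), "mtx" (3x3 intrinsics, pixels), "k1" (the pictures are not rectified: a ray, as slopes to the right and down, at radius r is drawn at 1 + k1 r^2 times it, then the intrinsics apply), "view" (4x4, takes a point from world to camera coordinates). Camera axes: x right, y down, z forward; pixel columns grow to the right and rows downward; lengths in m; the calibration is good to about 2 mm. A picture is of the moment at which its call begins. There is no depth.
A pose or a line that the arm cannot do raises env.MotionError and nothing moves.
- job.hand_in(): hands the job in, once; it reports no verdict.
The state is a dict: "clock": time; "joints": joint angles; "qvel": joint speeds; "joint_efforts": joint torques, N m; "position": TCP position; "ee_rot": TCP orientation; "contact_force": force on the tool from outside, world axes, zero at the start; "ft_torque": the same for the moment, N m; "finger_gap": opening from 0.0 (shut) to 1.0 (fully open).
Only numpy, scipy, OpenCV 4.12 (cv2) and the standard library are available. Lean on these libraries where they do the work, as an engineer would, in place of code of your own. Each camera call takes 0.05 s, during which the arm holds its last target. There are 200 camera calls.

## Working session

There is one attempt and no reset: what is moved stays moved. The work goes in short steps, each a Python script; the robot and the scene stay as the last script left them, time stands still between calls to the robot, and variables do not carry over. Pictures are saved under pics/ and viewed, about 12 in all and at most 16, crops included, and the job is handed in when it is done.

```bash
mkdir -p pics; python3 - <<'E'
from bench import env, kinematics, monitor, eyes, job
import cv2,numpy as np,pickle
d={}
for n in("side","top"):
    f=eyes.grab_frame(n); d[n]=f; cv2.imwrite(f"pics/{n}0.png",f["frame"][:,:,::-1])
    print(n,f["mtx"],f["k1"],f["view"])
pickle.dump(d,open("f0.pkl","wb"))
s=monitor.sense(); print(s); print(env.hold_point_z)
E
```

```text
side [[624.09567006   0.         322.91196367]
 [  0.         624.09567006 241.10153777]
 [  0.           0.           1.        ]] -0.13765719323098308 [[ 0.6771731  -0.73581366  0.00385406 -0.35842554]
 [-0.43847815 -0.40772884 -0.80093327  0.22607142]
 [ 0.59090905  0.54068054 -0.59874121  0.98119935]
 [ 0.          0.          0.          1.        ]]
top [[479.78916327   0.         321.11677256]
 [  0.         479.78916327 242.90974813]
 [  0.           0.           1.        ]] -0.11303242775074204 [[-0.02623916 -0.99927003  0.02776539 -0.0254723 ]
 [-0.99406738  0.02314966 -0.10627384  0.48278226]
 [ 0.10555351 -0.0303892  -0.99394917  1.05627144]
 [ 0.          0.          0.          1.        ]]
{'clock': 0.1, 'joints': array([ 1.10459976e+00,  3.13385659e-01,  1.49836909e+00, -1.61279101e-05,
        1.33099903e+00, -2.23411560e-01]), 'qvel': array([ 0.00098964, -0.00107998, -0.0020941 ,  0.00092522, -0.00071368,
        0.00048042]), 'joint_efforts': array([ 1.52621327e-03, -4.12896109e+01, -2.60142392e+01, -3.13174969e-04,
        3.11172043e-03,  1.76431251e-05]), 'position': array([0.12612755, 0.50938342, 0.23079359]), 'ee_rot': array([-0.43595428,  0.5572358 ,  0.43559411,  0.55649789]), 'contact_force': array([-0.09425665,  0.27795545,  1.19522528]), 'ft_torque': array([-0.02355027, -0.00521465, -0.02155486]), 'finger_gap': 0.9983553570217049}
0.0187
```

View pics/top0.png

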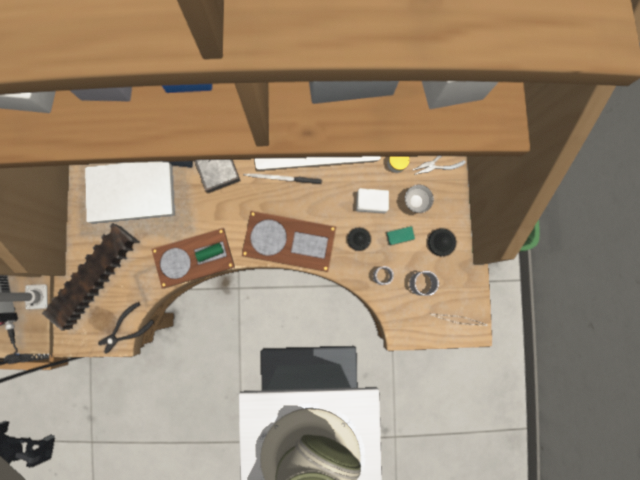

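View pics/side0.png

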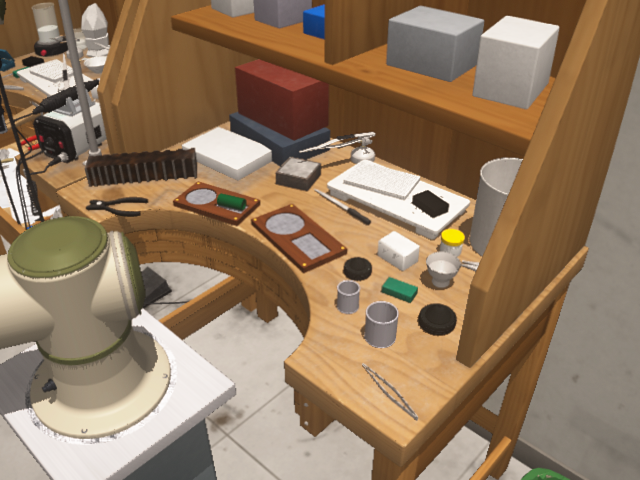

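The top view shows the ring board at about (193,258) and the pendant board at (289,242), each with its round recess on the left. The small base is at (359,239), wax at (401,235), large base at (442,242), flasks at (383,275) and (424,283), plaster at (373,200) and cup at (418,198). The side view agrees with this. Next I'll measure with colour masks.

```bash
cat > vis.py <<'E'
import cv2,numpy as np
def cast(f,uv,z):
    p=cv2.undistortPoints(np.float64(uv).reshape(-1,1,2),f["mtx"],np.array([f["k1"],0,0,0.])).reshape(-1,2)
    R,t=f["view"][:3,:3],f["view"][:3,3]; c=-R.T@t
    d=np.c_[p,np.ones(len(p))]@R
    return c+d*((z-c[2])/d[:,2:])
def proj(f,P):
    R,t=f["view"][:3,:3],f["view"][:3,3]
    return cv2.projectPoints(np.float64(P).reshape(-1,1,3),cv2.Rodrigues(R)[0],t,f["mtx"],np.array([f["k1"],0,0,0.]))[0].reshape(-1,2)
def masks(im):
    h,s,v=cv2.split(cv2.cvtColor(im,cv2.COLOR_RGB2HSV))
    return dict(dark=(v<70),green=(h>65)&(h<95)&(s>110),grey=(s<70)&(v>70),)
def blob(mask,uv,rad):
    """filled hull of the mask parts within rad px of uv"""
    m=np.zeros(mask.shape,np.uint8); cv2.circle(m,tuple(map(int,uv)),rad,1,-1); m=(m&mask).astype(np.uint8)
    cs=[c for c in cv2.findContours(m,cv2.RETR_EXTERNAL,cv2.CHAIN_APPROX_NONE)[0] if cv2.contourArea(c)>15]
    return cv2.convexHull(np.vstack(cs)) if cs else None
E
python3 - <<'E'
import pickle,cv2,numpy as np
from vis import *
D=pickle.load(open("f0.pkl","rb"))
L={"top":dict(ring_rec=("grey",(175,263),20,.009),pend_round=("grey",(268,237),22,.009),pend_rect=("grey",(310,245),24,.009),tube=("green",(209,252),22,.022),
 small_base=("dark",(359,239),17,.010),wax=("green",(401,235),20,.009),large_base=("dark",(442,242),19,.010),small_flask=("grey",(383,275),15,.023),large_flask=("grey",(424,283),20,.029),plaster=("grey",(373,200),24,.021),cup=("grey",(418,198),20,.03)),
"side":dict(ring_rec=("grey",(202,194),20,.009),pend_round=("grey",(286,224),25,.009),pend_rect=("grey",(310,246),23,.009),small_base=("dark",(358,268),20,.010),wax=("green",(400,289),26,.009),large_base=("dark",(437,319),26,.010),small_flask=("grey",(348,296),22,.023),large_flask=("grey",(381,324),30,.029))}
for n in L:
    f=D[n]; M=masks(f["frame"]); im=f["frame"][:,:,::-1].copy()
    for k,(m,uv,r,z) in L[n].items():
        c=blob(M[m],uv,r)
        if c is None: print(n,k,None); continue
        W=cast(f,c.reshape(-1,2),z)[:,:2]
        mm=cv2.moments((W*1e4).astype(np.float32).reshape(-1,1,2)); ctr=np.array([mm["m10"],mm["m01"]])/mm["m00"]/1e4
        rc=cv2.minAreaRect((W*1e3).astype(np.float32))
        print(n,k,ctr.round(4),"rect",np.round(rc[1],1),"ang",round(rc[2],1))
        cv2.drawContours(im,[c],-1,(255,0,255),1)
    x0,y0=(140,180) if n=="top" else (160,160)
    cv2.imwrite(f"pics/{n}1.png",cv2.resize(im[y0:y0+(130 if n=="top" else 210),x0:x0+(335 if n=="top" else 320)],None,fx=2.35,fy=2.35))
E
```

```text
top ring_rec [0.4456 0.298 ] rect [69.9 68.8] ang 88.9
top pend_round [0.5004 0.0831] rect [81.7 82.6] ang 44.0
top pend_rect [ 0.4804 -0.0105] rect [78.9 49.9] ang 78.0
top tube [0.4675 0.2168] rect [20.8 58.3] ang 20.6
top small_base [ 0.4913 -0.124 ] rect [48.6 46.3] ang 88.6
top wax [ 0.4973 -0.2218] rect [26.5 57.3] ang 12.6
top large_base [ 0.4794 -0.3166] rect [61.8 60.8] ang 86.8
top small_flask [ 0.4058 -0.1751] rect [48.  40.7] ang 88.4
top large_flask [ 0.3858 -0.2666] rect [69.  56.4] ang 88.2
top plaster [ 0.5781 -0.1575] rect [79.4 57.1] ang 85.2
top cup [ 0.5795 -0.2635] rect [68.1 65.5] ang 88.9
side ring_rec [0.4501 0.3038] rect [58.8 67. ] ang 42.6
side pend_round [0.4998 0.0719] rect [ 79.4 115.9] ang 0.3
side pend_rect [0.4898 0.0056] rect [110.   49.6] ang 75.0
side small_base [ 0.4924 -0.1235] rect [64.3 50.4] ang 41.1
side wax [ 0.5022 -0.2194] rect [42.1 61.6] ang 12.4
side large_base [ 0.4805 -0.3166] rect [77.6 64.4] ang 21.3
side small_flask [ 0.4094 -0.1709] rect [88.7 40.3] ang 41.6
side large_flask [ 0.39   -0.2613] rect [112.8  55.6] ang 36.4
```

View pics/top1.png

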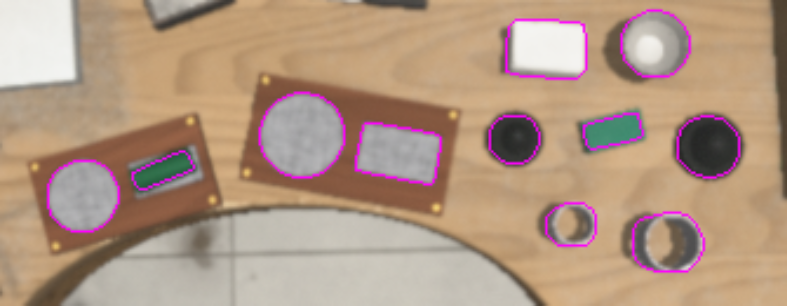

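View pics/side1.png

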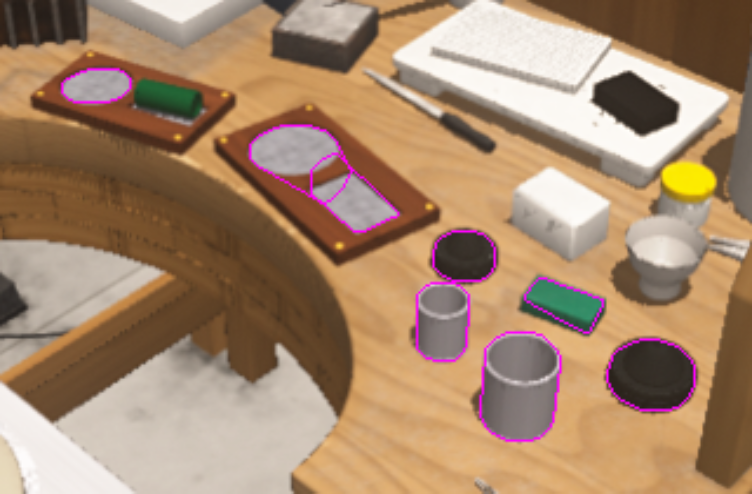

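Both overlays fit the objects, and the two views agree to within 4–5 mm. I'll start with the large base.

```bash
cat > rob.py <<'E'
from bench import env, kinematics, monitor, eyes
import numpy as np, cv2
from scipy.spatial.transform import Rotation as R
HI=0.17
def quat(deg):
    a=np.radians(deg); x=np.array([0,0,-1.]); z=np.array([np.cos(a),np.sin(a),0])
    return R.from_matrix(np.c_[x,np.cross(z,x),z]).as_quat()
def yaw_now():
    z=R.from_quat(monitor.sense()["ee_rot"]).as_matrix()[:,2]; return np.degrees(np.arctan2(z[1],z[0]))
def near(deg,ref):  # same grasp, half turn nearest to ref
    return ref+(deg-ref+90)%180-90
def go(x,y,z,deg=None,v=.15,guard=None):
    return env.movel([x,y,z],velocity=v,frame=None if deg is None else quat(deg),guard=guard)
def report(t):
    s=monitor.sense(); print(t,"t",round(s["clock"],1),"pos",np.round(s["position"],4),"gap",round(s["finger_gap"],3),"F",np.round(s["contact_force"],1),"yaw",round(yaw_now(),1),"q6",round(s["joints"][5],2))
def pick(x,y,z,deg,effort=40):
    d=near(deg,yaw_now()); go(x,y,HI,d,.25)
    go(x,y,z+.03,v=.15); hit=go(x,y,z,v=.05,guard=12); report(f"down hit={hit}")
    env.close_gripper(effort=effort); report("closed"); go(x,y,HI); report("lifted")
def place(x,y,z,deg,extra=.004,guard=6):
    """z: TCP height expected at touch-down"""
    d=near(deg,yaw_now()); go(x,y,HI,d,.25)
    go(x,y,z+.012,v=.12); hit=go(x,y,z-extra,v=.02,guard=guard); report(f"placed hit={hit}")
    env.release(); go(x,y,HI); report("away")
def snap(name,cam):
    f=eyes.grab_frame(cam); return f
E
python3 - <<'E'
from rob import *
report("start")
s=monitor.sense()["position"]; d=near(0,yaw_now()); 
for a in (d,d+180,d-180):
    q=kinematics.ik([.48,-.3166,HI],quat(a)); print(a,q)
go(*s[:2],.23)
pick(.48,-.3166,.002,0)
E
```

```text
start t 0.1 pos [0.1261 0.5094 0.2308] gap 0.998 F [-0.1  0.3  1.2] yaw 76.1 q6 -0.22
0.0 [-7.86745371e-01  4.73471784e-01  1.42984135e+00 -4.44089210e-16
  1.23827952e+00 -7.86745371e-01]
180.0 [-7.86745371e-01  4.73471784e-01  1.42984135e+00 -4.44089210e-16
  1.23827952e+00  2.35484728e+00]
-180.0 [-7.86745371e-01  4.73471784e-01  1.42984135e+00 -4.44089210e-16
  1.23827952e+00  2.35484728e+00]
down hit=False t 5.9 pos [ 0.4801 -0.3167  0.0021] gap 1.001 F [-0.   0.4  0. ] yaw 0.0 q6 -0.79
closed t 6.3 pos [ 0.4802 -0.3168  0.003 ] gap 0.746 F [-2.7  2.3  6.2] yaw 0.0 q6 -0.79
lifted t 7.5 pos [ 0.4797 -0.3163  0.169 ] gap 0.745 F [ 0.8 -0.5 -1.5] yaw -0.0 q6 -0.79
```

```bash
python3 - <<'E'
from rob import *
place(.5003,.0831,.011,-12)
pick(.492,-.1238,.005,35)
place(.446,.299,.014,15)
go(.42,-.0,HI,v=.3)
f=eyes.grab_frame("top"); cv2.imwrite("pics/top2.png",cv2.resize(f["frame"][180:310,140:475,::-1],None,fx=2.35,fy=2.35))
import pickle; pickle.dump(f,open("f2.pkl","wb"))
E
```

```text
placed hit=True t 11.2 pos [0.5003 0.0831 0.012 ] gap 0.744 F [-0.9  0.1  5.2] yaw -12.0 q6 0.14
away t 12.8 pos [0.4999 0.0831 0.1692] gap 0.998 F [-0.8 -0.6  0.2] yaw -12.0 q6 0.14
down hit=False t 15.7 pos [ 0.4921 -0.1238  0.0051] gap 1.005 F [ 0.8 -0.5  0.2] yaw 35.0 q6 -1.09
closed t 16.2 pos [ 0.4921 -0.1239  0.0056] gap 0.607 F [-1.4  0.4  5.4] yaw 35.0 q6 -1.09
lifted t 17.4 pos [ 0.4916 -0.1236  0.1692] gap 0.605 F [ 0.3  0.5 -1.3] yaw 35.0 q6 -1.09
placed hit=True t 21.2 pos [0.446  0.299  0.0146] gap 0.603 F [-0.7 -0.4  6.3] yaw 15.0 q6 0.11
away t 22.8 pos [0.4456 0.2988 0.1692] gap 1.004 F [ 0.2 -0.3  0.8] yaw 15.0 q6 0.11
```

View pics/top2.png

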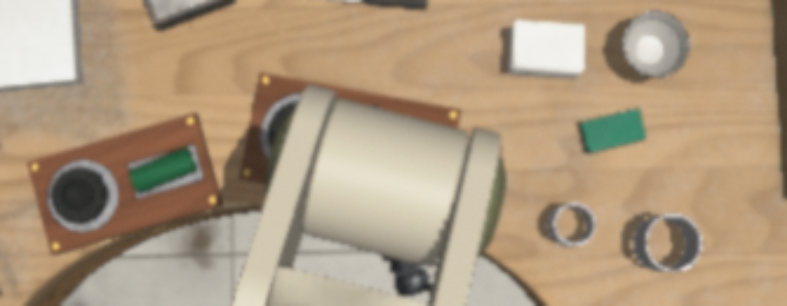

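The small base sits centred in its recess (about (80,193) in the crop). The arm hides most of the pendant round recess. I'll pick the large flask and then measure both bases.

```bash
python3 - <<'E'
from rob import *
from vis import *
pick(.388,-.264,.018,0)
f=eyes.grab_frame("top"); M=masks(f["frame"])["dark"]
for k,P,r in(("large",[.5003,.0831,.02],18),("small",[.446,.299,.02],15)):
    c=blob(M,proj(f,P)[0],r); W=cast(f,c.reshape(-1,2),.020)[:,:2]
    print(k,cv2.minEnclosingCircle((W*1e3).astype(np.float32)))
g=eyes.grab_frame("side")
a=cv2.resize(f["frame"][180:310,140:475],None,fx=2.35,fy=2.35); b=cv2.resize(g["frame"][160:285,150:470],None,fx=2.35,fy=2.35)
cv2.imwrite("pics/p3.png",np.vstack([a[:,:750],b[:,:750]])[:,:,::-1])
E
```

```text
down hit=False t 27.0 pos [ 0.3881 -0.2641  0.0181] gap 0.999 F [ 0.9 -0.2 -0.7] yaw 0.0 q6 -0.85
closed t 27.4 pos [ 0.3881 -0.2642  0.0185] gap 0.619 F [-2.1  1.2  5.5] yaw 0.0 q6 -0.85
lifted t 28.5 pos [ 0.3877 -0.2637  0.1692] gap 0.615 F [-0.2 -0.3 -2.3] yaw -0.0 q6 -0.85
large ((499.2488708496094, 82.21660614013672), 31.167625427246094)
small ((445.77484130859375, 297.9126892089844), 25.636474609375)
```

View pics/p3.png

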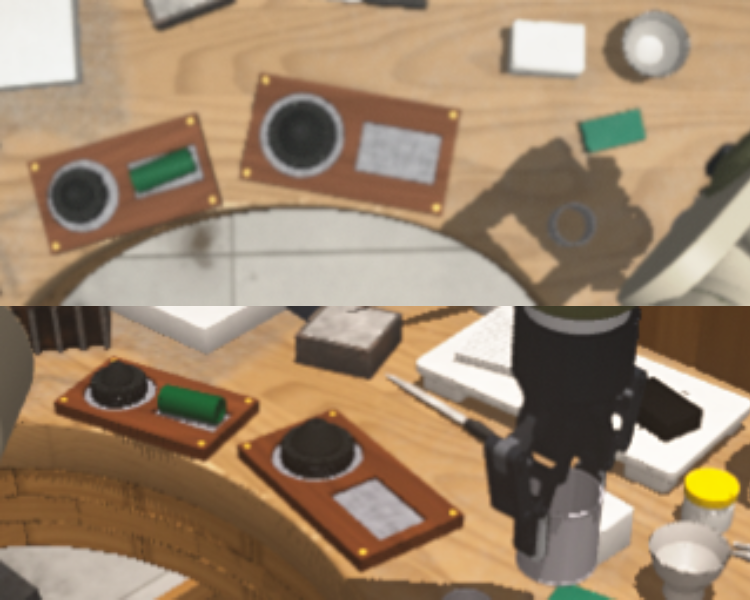

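Both bases are seated and centred, and the flask is held upright. Next I'll place it.

```bash
python3 - <<'E'
from rob import *
place(.4998,.0828,.045,-12,guard=8)
pick(.4075,-.173,.012,0)
place(.446,.2985,.039,15,guard=8)
E
```

```text
placed hit=True t 31.9 pos [0.4998 0.0828 0.0455] gap 0.621 F [-2.1  0.5  6.9] yaw -12.0 q6 0.14
away t 33.3 pos [0.4994 0.0828 0.1692] gap 1.004 F [ 0.  -0.5 -0.4] yaw -12.0 q6 0.14
down hit=False t 36.3 pos [ 0.4076 -0.1731  0.012 ] gap 0.995 F [ 0.4 -0.2  0.4] yaw -0.0 q6 -0.67
closed t 36.8 pos [ 0.4076 -0.1731  0.0124] gap 0.459 F [-0.6  0.7  5.8] yaw 0.0 q6 -0.67
lifted t 38.0 pos [ 0.4072 -0.1727  0.1692] gap 0.463 F [ 0.   0.3 -0.5] yaw -0.0 q6 -0.67
placed hit=True t 41.8 pos [0.446  0.2985 0.0394] gap 0.462 F [-1.3 -0.   6.8] yaw 15.0 q6 0.11
away t 43.3 pos [0.4456 0.2983 0.1691] gap 0.995 F [0.3 0.3 0.2] yaw 15.0 q6 0.11
```

```bash
python3 - <<'E'
from rob import *
o=.006
pick(.4995+.218*o,-.2206-.976*o,.007,12.6)
place(.4804-.208*o,-.0105-.978*o,.016,-12)
go(.40,-.25,HI,v=.3)
f=eyes.grab_frame("top");g=eyes.grab_frame("side")
import pickle; pickle.dump(dict(top=f,side=g),open("f4.pkl","wb"))
a=cv2.resize(f["frame"][200:300,140:360],None,fx=3.4,fy=3.4); b=cv2.resize(g["frame"][165:275,160:380],None,fx=3.4,fy=2.3)
b=cv2.resize(g["frame"][165:250,160:380],None,fx=3.4,fy=3)
cv2.imwrite("pics/p4.png",np.vstack([a,b])[:,:,::-1]); report("end")
E
```

```text
down hit=False t 47.4 pos [ 0.5009 -0.2265  0.0071] gap 1.004 F [-0.1  0.4  0. ] yaw 12.6 q6 -0.86
closed t 47.9 pos [ 0.501  -0.2266  0.0073] gap 0.361 F [-0.5  0.1  3.1] yaw 12.6 q6 -0.86
lifted t 49.2 pos [ 0.5005 -0.2262  0.1691] gap 0.36 F [-0.6 -0.9 -1.8] yaw 12.6 q6 -0.86
placed hit=True t 52.1 pos [ 0.4791 -0.0164  0.0163] gap 0.363 F [-0.  -0.7  7.2] yaw -12.0 q6 -0.07
away t 53.8 pos [ 0.4787 -0.0163  0.1692] gap 1.002 F [-0.2 -0.2 -0.3] yaw -12.0 q6 -0.07
end t 54.9 pos [ 0.4004 -0.2488  0.1699] gap 0.998 F [-0.2  0.9  1. ] yaw -11.9 q6 -0.6
```

View pics/p4.png

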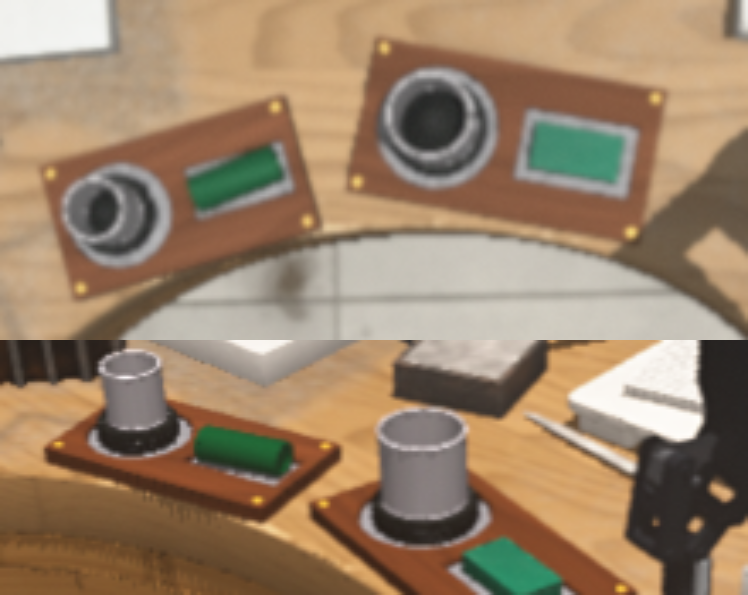

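The wax block lies centred in its recess, and both flasks look upright over their bases. As a last check, I'll project the expected rims, pads and block top into both views.

```bash
python3 - <<'E'
import pickle
from vis import *
D=pickle.load(open("f4.pkl","rb")); t=np.linspace(0,2*np.pi,60); out=[]
for n,(x0,y0,w,h,s) in dict(top=(140,200,220,95,3.4),side=(160,165,220,75,3.4)).items():
    f=D[n]; im=cv2.resize(f["frame"][y0:y0+h,x0:x0+w,::-1],None,fx=s,fy=s)
    for cx,cy,z,r in((.4995,.0825,.085,.027),(.4995,.0825,.027,.033),(.446,.298,.073,.020),(.446,.298,.027,.027)):
        p=(proj(f,np.c_[cx+r*np.cos(t),cy+r*np.sin(t),0*t+z])-[x0-.5,y0-.5])*s
        cv2.polylines(im,[p.astype(int)],True,(255,0,255),1)
    out.append(im)
f=D["top"]; c=blob(masks(f["frame"])["green"],proj(f,[.4804,-.0105,.027])[0],20)
print(cast(f,c.reshape(-1,2),.027)[:,:2].min(0),cast(f,c.reshape(-1,2),.027)[:,:2].max(0))
cv2.imwrite("pics/p5.png",np.vstack(out))
E
```

```text
[ 0.46146135 -0.03944042] [0.49646318 0.01715129]
```

View pics/p5.png

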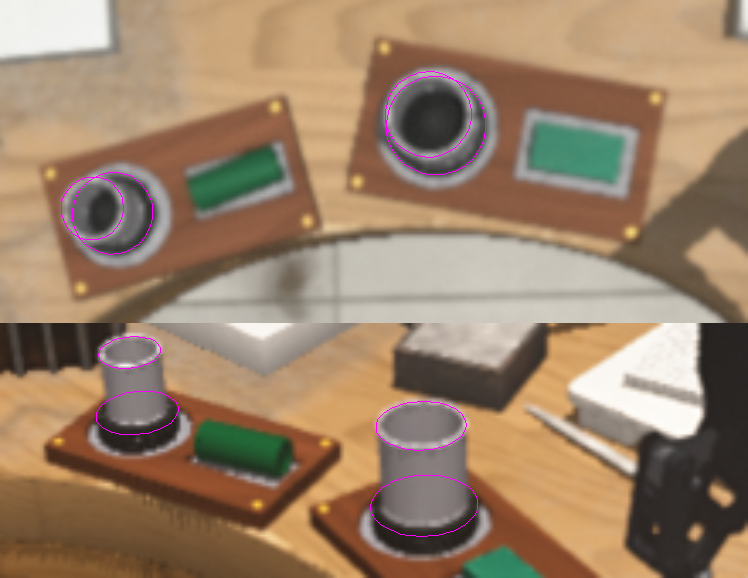

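The drawn rims lie on the real flask rims to within about 1 px in both views, so both flasks are at full depth and upright. The wax centre measures (0.479, -0.011) against a target of (0.480, -0.0105).

```bash
python3 -c "
from bench import job
print(job.hand_in())"
```

```text
the job is handed in; nothing more can be done
None
```

Both casting kits are made up, and I handed the job in at about 55 s on the robot clock. The hand-in gives no verdict.

- **What I did:** I placed the large base, small base, large flask, small flask and wax block in that order, each on the first try. Each part touched down within about 1 mm of its expected height.
- **Bases:** Before the flasks went on, the top view showed both bases within about 1 mm of where their recesses had measured.
- **Flasks:** The expected rims at full depth, drawn on the final pictures, matched the real rims to about 1 px (roughly 2 mm) in both views. Both flasks stood upright.
- **Wax block:** It was within about 2 mm of its recess centre.
- **Plaster block and cup:** I saw no contact with either. They look unmoved in the picture taken after the large flask was lifted; I did not measure them again at the end.
- **Disagreement:** At the start, the side and top cameras differed by up to about 6 mm on the loose parts. That was within the grasp and fit margins. I used the average of the two where both measurements were clean.

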